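Open the lens cleaner's safety cap in the bench nest

ROBOT

A 6-joint arm with a two-finger parallel gripper is mounted at the origin on the work surface. World frame = base frame: x ahead of the robot, y to its left, z up, the work surface at z = 0. Lengths are in mm, angles in degrees, forces in N, time in s.
With the tool pointing down it reaches from about 350 to 850 mm from the base axis. Payload 8.1 kg.
Tool frame: the origin (TCP) lies at the very end of the fingers, on their centre line; the grasp point (between the pads) lies 19 mm behind it; z points along the fingers, y is the direction in which the jaws open and shut (so a half turn about z gives the same grasp; the last joint's range is limited). The gripper opens to 85 mm and grips with 20 to 120 N. Pads are 22 mm wide; open, the fingers measure 114 mm over their backs; the gripper's body (76 mm by 85 mm) begins 54 mm behind the grasp point. The pads swing forward as they close: fully open they stand 13 mm farther back than shut.
Start: joints at [65.753, 7.471, 85.268, -0, 87.261, -4.893], TCP at [198.826, 566.104, 231.292] pointing down, gripper open.
Joint ranges: [-169.43, 169.43], [-51.17, 129.36], [1.28, 143.12], [-76.62, 256.62], [0, 156.53], [-152.29, 152.29]. Speed limits (degrees/s): [136.94, 136.94, 159.86, 180, 180, 180].

INTERFACE

Orientations are given as [roll, pitch, yaw] about the fixed x, y, z axes, in that order (R = Rz(yaw) Ry(pitch) Rx(roll)).
In Python, from bench import r, eyes gives the robot as it stands. The module is installed in compiled form; this text tells all that it offers.
- The arm moves only by the tool play_rows, never from a script. Its argument "deltas" is a list of rows, each a list of 3 entries, a list of its own where there are three numbers: the shift along the tool's x, y, z in m, then the turn, a rotation vector about the tool's x, y, z in rad, then the closure, from 0 (fully open) to 1 (shut). A call has 1 to 8 rows; each row shifts and turns the pose as measured when the row begins, along the tool's axes as they then stand; what a row does not reach is not made up. A row lasts 1/8 s, in which the tool goes at most 62.5 mm and 10.7 degrees, less where a joint would pass 70% of its speed; a pose out of reach is approached as far as the arm can. A call with a gripper value outside its range is refused whole. The fingers move at their own pace and stop on an object; "force" is the grip in N (left out, the last holds). Time passes only in rows, so rows that do not move let the fingers close. It gives the time, the measured TCP pose, the force and the opening at its end, in the units of the state.
- r.sense(): the state, without advancing time (a new reading comes with each control period).
- eyes.snapshot(name): name is "scene" or "top"; returns the picture (400x640x3 uint8, red, green, blue); there is no depth.
- eyes.get_calibration(name): a dict with "mtx" (3x3 intrinsics, pixels), "R" (3x3) and "t" (3): a world point X has camera coordinates R X + t. Camera axes: x right, y down, z forward; pixel columns grow to the right and rows downward; lengths in mm; the calibration is good to about 2 mm. A picture is of the moment at which its call begins. get_calibration takes no time and is no camera call.
- r.hand_in(): hands the job in, once; it reports no verdict.
The state is a dict: "time": time; "joint_pos": joint angles; "qd": joint speeds; "joint_efforts": joint torques, N m; "tool_pos": TCP position; "tcp_rot": TCP orientation; "ft_force": force on the tool from outside, world axes, zero at the start; "wrist_torque": the same for the moment, N m; "finger_gap": finger opening in mm.
Only numpy, scipy, OpenCV 4.12 (cv2) and the standard library are available. Lean on these libraries where they do the work, as an engineer would, in place of code of your own. Each camera call takes 0.05 s, during which the arm holds its last target. There are 200 camera calls.

TASK

Stand the white square cleaner bottle with the red cap squarely in the aluminium nest, fully down in its pocket and still capped, so that it cannot turn. Then press the red safety cap down, twist it counter-clockwise (seen from above) about a fifth of a turn until it is free, lift it straight up, and finish while still holding it in the gripper a few centimetres clear above the open bottle, which stays standing in the nest. Never tip the bottle over, and leave the flask, tin, screwdriver and steel plate where they are.

Things in the scene. Friction and masses are not known exactly. Their poses are not given: they have to be found in the camera images.
- bottle: Loose white square bottle, 0.25 to 0.49 kg, blue side panels; origin at the centre of its underside, z up, x and y square to its sides. Body 56 x 56 mm, 70 mm tall, then a round shoulder 46 mm wide up to 79.5 mm, then a neck up to 94 mm inside the cap. Starts upright on the table at any yaw; it and the flask may swap places. It can be carried by its locked cap.
- neck (a point): Centre of the top of the bottle's neck, 94 mm above its underside; axes as the bottle's. A spring plunger here pushes the cap up. Two red marks on the bottle's top lie along its +x and -x (white bar of the cap over them: locked); two green dots lie 72 degrees counter-clockwise of them (bar there: free to lift). Clockwise turning is blocked.
- cap: Loose round red safety cap, 30 g, 44 mm diameter, 32 mm tall; origin at the centre of its lower rim, z up, a white bar across its top along x. Upper 16 mm solid (grip here), below it a skirt 43 mm wide. Starts locked on the bottle: origin 86 mm above the bottle's underside (top at 118 mm), x along the bottle's x. Raised 19 mm or more it is clear of the bottle.
- cap_top (a point): Centre of the cap's top face, 32 mm above its origin. To open: press down at least 4.3 mm (12 N; stop at 6.5 mm, 14 N; spring 8 N when locked plus 0.9 N per mm), stay down while turning counter-clockwise from above past the catch by 1.26 rad; from 1.0 to 1.5 rad (end stop) it lifts off straight. Unpressed, the catch stops it within a few degrees to about 0.4 rad if forced.
- nest: Aluminium nest fixed to the table: base plate 110 x 110 x 12 mm with a square pocket 60 x 60 mm inside, walls 8 mm thick, and a black flared mouth (about 66 mm wide at its top, 49 mm above the table). Origin at the centre of its underside on the table, x and y square to the pocket, z up. The bottle fits in any of its four quarter turns with 2 mm to spare each side.
- pocket (a point): Centre of the nest's pocket floor, 12 mm above the table; axes as the nest's. The bottle is home when its underside lies on this floor.
- flask: Loose round amber jar with a black lid, 58 mm diameter, 115 mm tall, a bystander standing near the bottle; origin at the centre of its underside.
- tin: Loose low tin with a blue band, 56 mm diameter, 45 mm tall, a bystander; origin at the centre of its underside.
- driver: Loose screwdriver 170 mm long, lying along its x, a bystander.
- plates: Loose dark steel plate 70 x 100 x 12 mm, lying flat, a bystander; origin at the centre of its underside.
Things that resemble listed ones, but are neither listed nor needed, are in the scene too. There is more than one size of the cap; the job needs the larger. What is shaped like the nest but blue is not meant.

How it is judged (in metres and radians):
On the way, in this order (a step that is already met when the one before it is completed fails the run):
1. the bottle stands fully down in the nest's pocket, with the cap still locked on it (z of bottle in the frame of pocket between -0.003 and 0.004 m and horizontal distance between bottle and pocket below 0.005 m and angle between bottle's own z axis and vertical below 0.07 rad and angle between the x axis of cap and the x axis of bottle, either way round below 0.2 rad and distance between cap and bottle below 0.092 m), for 0.2 s.
2. the cap is pressed down and turned past its catch, the bottle staying in the nest (z of bottle in the frame of pocket between -0.003 and 0.004 m and horizontal distance between bottle and pocket below 0.005 m and angle between bottle's own z axis and vertical below 0.07 rad and z of cap in the frame of bottle below 0.0835 m and angle between the x axis of cap and the x axis of bottle, either way round above 0.3 rad), for 0.05 s.
At the end, for the whole second after the job is handed in: Bottle in the pocket (underside within 4 mm of its floor, 5 mm of its centre, tilt under 0.07 rad); cap held still in the fingers, raised 30 to 200 mm from locked, within 40 mm of the bottle's axis, tilt under 0.35 rad, touching neither bottle nor nest (z of bottle in the frame of pocket between -0.003 and 0.004 m and horizontal distance between bottle and pocket below 0.005 m and angle between bottle's own z axis and vertical below 0.07 rad and z of cap in the frame of bottle between 0.116 and 0.286 m and horizontal distance between cap and neck below 0.04 m and angle between cap's own z axis and vertical below 0.35 rad and contact force between the fingers and cap above 1 N and contact force between cap and bottle below 0.05 N and contact force between cap and nest below 0.05 N and linear speed of each of cap, bottle below 0.02 m/s); the arm keeps its last pose, push and grip.
It fails at once if the amber flask was moved more than 20 mm (distance of flask from where it was at the start of the episode above 0.02 m).
It fails at once if the tin was moved more than 20 mm (distance of tin from where it was at the start of the episode above 0.02 m).
It fails at once if the screwdriver was moved more than 20 mm (distance of driver from where it was at the start of the episode above 0.02 m).
It fails at once if the steel plate was moved more than 20 mm (distance of plates from where it was at the start of the episode above 0.02 m).
It fails at once if the bottle was tipped over (angle between bottle's own z axis and vertical above 0.6 rad).
It also fails if it takes over 45 s, if anything falls off the work surface, if the arm or the gripper's body presses on something with over 40 N, if the wrist force passes 120 N, or if a joint passes its speed limit or range.

## Working session

There is one attempt and no reset: what is moved stays moved. The work goes in short steps, Python scripts to look and compute and a tool call to move; the robot and the scene stay as the last step left them, time stands still between calls to the robot, and variables do not carry over. Pictures are saved under pics/ and viewed, about 8 in all and at most 12, crops included, and the job is handed in when it is done.

Besides the shell and the picture viewer there is one more tool, called as a command line: name --argument value ..., lists and objects as JSON in quotes. play_rows: Moves the arm, as the interface text tells. Its arguments: {"type":"object","properties":{"deltas":{"type":"array"},"force":{"type":"number"}},"required":["deltas"]}

```bash
mkdir -p pics; python3 - <<'E'
from bench import r,eyes
import cv2,numpy as np
for n in("scene","top"):
    im=eyes.snapshot(n); cv2.imwrite(f"pics/{n}0.png",im[:,:,::-1])
    c=eyes.get_calibration(n); print(n,np.round(c["mtx"],1).tolist(),np.round(-c["R"].T@c["t"],0),np.round(c["R"],3).tolist())
print(r.sense())
E
```

```text
scene [[370.1, 0.0, 321.4], [0.0, 370.1, 203.0], [0.0, 0.0, 1.0]] [1047. -394.  895.] [[0.655, 0.755, -0.012], [0.585, -0.517, -0.625], [-0.478, 0.403, -0.78]]
top [[428.5, 0.0, 313.1], [0.0, 428.5, 186.7], [0.0, 0.0, 1.0]] [ 328.   17. 1191.] [[0.003, -1.0, 0.014], [-0.983, -0.006, -0.182], [0.182, -0.013, -0.983]]
{'time': 0.1, 'joint_pos': array([ 6.57533464e+01,  7.50995697e+00,  8.53240521e+01,  2.20813184e-05,
        8.72606341e+01, -4.89381447e+00]), 'qd': array([-0.03239609, -0.15713922, -0.2209341 , -0.07459581, -0.05754674,
       -0.05875719]), 'joint_efforts': array([ 1.81035881e-03, -5.70957220e+01, -5.01939762e+01, -1.09035047e-04,
        8.27248004e-03,  6.35754054e-05]), 'tool_pos': array([198.61344957, 565.65027345, 230.34820951]), 'tcp_rot': array([-1.79905704e+02, -8.09592195e-03,  1.60647153e+02]), 'ft_force': array([-0.53054286,  0.78963735, -0.44141749]), 'wrist_torque': array([0.04104007, 0.02018554, 0.00998986]), 'finger_gap': 85.19100554041833}
```

View pics/scene0.png

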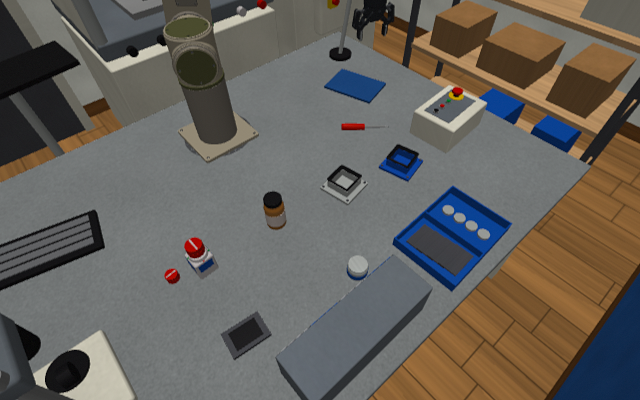

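View pics/top0.png

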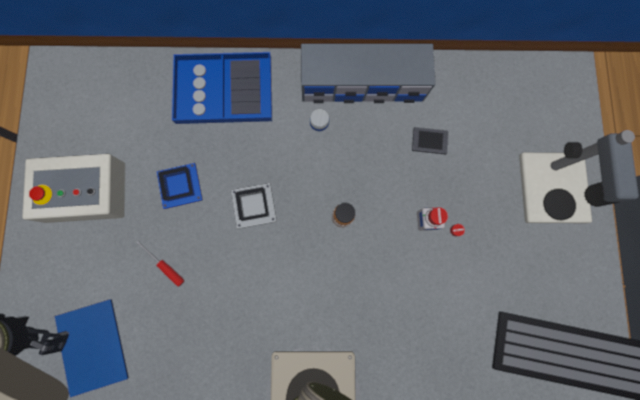

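Scene: bottle's red cap at about (195,247), small decoy cap at (172,276), flask at (274,210), silver nest at (344,183), blue decoy nest at (401,160). Top: cap (438,215), decoy cap (457,230), flask (344,214), nest (253,205).

```bash
cat > h.py <<'E'
import cv2,numpy as np
from bench import r,eyes
def cal(n):
    c=eyes.get_calibration(n); return c["mtx"],c["R"],np.ravel(c["t"])
def ray(n,p):
    K,R,t=cal(n); d=R.T@np.linalg.solve(K,[p[0],p[1],1.]); return -R.T@t,d
def onz(n,p,z):
    o,d=ray(n,p); return o+d*(z-o[2])/d[2]
def proj(n,X):
    K,R,t=cal(n); q=K@(R@np.asarray(X,float)+t); return q[:2]/q[2]
def two(p,q,a="scene",b="top"):
    A=[];y=[]
    for n,u in((a,p),(b,q)):
        o,d=ray(n,u); d=d/np.linalg.norm(d); P=np.eye(3)-np.outer(d,d); A.append(P); y.append(P@o)
    X,res,_,_=np.linalg.lstsq(np.vstack(A),np.hstack(y),rcond=None); return X,res**.5
def big(m,near):
    cs,_=cv2.findContours(m.astype(np.uint8),cv2.RETR_EXTERNAL,cv2.CHAIN_APPROX_NONE)
    cs=[c for c in cs if cv2.contourArea(c)>8 and abs(cv2.pointPolygonTest(c,near,True))<14]
    return max(cs,key=cv2.contourArea)
def hsv(im): return cv2.cvtColor(im,cv2.COLOR_RGB2HSV)
def red(im):
    h=hsv(im); return ((h[...,0]<8)|(h[...,0]>172))&(h[...,1]>140)&(h[...,2]>60)
E
cat > m1.py <<'E'
from h import *
crops=[]
for n,c,w in(("top",(438,215),(253,205)),("scene",(195,247),(344,183))):
    im=cv2.imread(f"pics/{n}0.png")[:,:,::-1].copy()
    hu=cv2.convexHull(big(red(im),c)); m=cv2.moments(hu); q=np.array([m["m10"],m["m01"]])/m["m00"]
    print(n,"cap px",q,cv2.boundingRect(hu),"z118",onz(n,q,118).round(1))
    # white bar inside hull
    M=np.zeros(im.shape[:2],np.uint8); cv2.fillPoly(M,[hu],1); M=cv2.erode(M,np.ones((3,3)))
    h=hsv(im); wt=M*np.clip(im[...,1].astype(float)-60,0,None)
    ys,xs=np.nonzero(wt>30); P=np.array([onz(n,(x,y),118)[:2] for x,y in zip(xs,ys)]); W=wt[ys,xs]
    C=np.cov(P.T,aweights=W); e,v=np.linalg.eigh(C); print(" bar",len(xs),np.average(P,axis=0,weights=W).round(1),"yaw",np.degrees(np.arctan2(v[1,1],v[0,1])).round(1),np.sqrt(e).round(1))
    # nest
    sub=np.zeros(im.shape[:2],bool); sub[w[1]-32:w[1]+32,w[0]-32:w[0]+32]=1
    lt=(im.min(2)>150)&sub&(h[...,1]<60); hn=cv2.convexHull(np.vstack([c for c in cv2.findContours(lt.astype(np.uint8),0,1)[0] if len(c)>5]))
    g=np.array([onz(n,p[0],12)[:2] for p in hn],np.float32); print(" plate",cv2.minAreaRect(g))
    dk=(im.max(2)<70)&sub; k=big(dk,w); hk=cv2.convexHull(k)
    g=np.array([onz(n,p[0],49)[:2] for p in hk],np.float32); print(" mouth",cv2.minAreaRect(g))
    for u in(c,w): crops.append(cv2.resize(im[u[1]-30:u[1]+30,u[0]-35:u[0]+35],(400,300),interpolation=cv2.INTER_CUBIC))
cv2.imwrite("pics/c1.png",np.vstack([np.hstack(crops[:2]),np.hstack(crops[2:])])[:,:,::-1])
E
python3 m1.py
```

```text
top cap px [433.75972927 216.13028765] (429, 208, 10, 16) z118 [ 452.7 -302.   118. ]Traceback (most recent call last):
  File "m1.py", line 11, in <module>
    C=np.cov(P.T,aweights=W); e,v=np.linalg.eigh(C); print(" bar",len(xs),np.average(P,axis=0,weights=W).round(1),"yaw",np.degrees(np.arctan2(v[1,1],v[0,1])).round(1),np.sqrt(e).round(1))
    avg, w_sum = average(X, axis=1, weights=w, returned=True)
                 ~~~~~~~^^^^^^^^^^^^^^^^^^^^^^^^^^^^^^^^^^^^^
    raise ZeroDivisionError(
        "Weights sum to zero, can't be normalized")
ZeroDivisionError: Weights sum to zero, can't be normalized
```

```bash
sed -i 's/hu=cv2.convexHull(big(red(im),c))/hu=cv2.convexHull(big(cv2.morphologyEx(red(im).astype(np.uint8),cv2.MORPH_CLOSE,np.ones((5,5))),c))/' m1.py; python3 m1.py
```

```text
top cap px [437.74882629 215.61032864] (429, 208, 18, 16) z118 [ 454.1 -312.2  118. ]
 bar 41 [ 455.1 -315.7] yaw -177.4 [2.  9.9]
 plate ((485.6916809082031, 166.6759033203125), (89.89415740966797, 104.61715698242188), 11.415718078613281)
 mouth ((492.1841125488281, 167.5635986328125), (77.24856567382812, 76.297119140625), 10.665812492370605)
scene cap px [194.17428088 247.16300056] (184, 237, 21, 21) z118 [ 468.8 -319.2  118. ]
 bar 23 [ 458.6 -317.4] yaw -177.8 [ 1.3 10.4]
 plate ((497.79730224609375, 159.00538635253906), (102.5155258178711, 91.45863342285156), 10.142716407775879)
 mouth ((498.5396423339844, 161.92068481445312), (81.58531188964844, 82.53868103027344), 12.052445411682129)
```

View pics/c1.png

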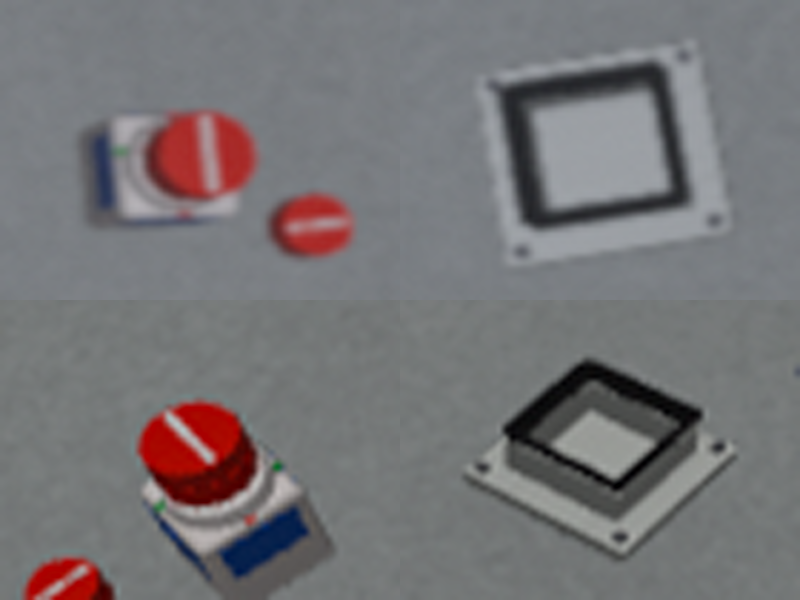

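Crops: the top view has the cap bar running nearly along world x (yaw ≈ 2.5°), and the nest is turned about 11°. The two views agree within a few mm. Next I'll tighten the nest fit from its plate and compute the move.

```bash
cat >> h.py <<'E'
def rows(tx,ty,tz,yaw,n,s=None):
    """per-row tool deltas for a straight move in n rows, tool down"""
    s=s or r.sense(); p=s["tool_pos"]; y0=s["tcp_rot"][2]; dy=(yaw-y0+180)%360-180
    d=(np.array([tx,ty,tz])-p)/n/1000; out=[]
    for i in range(n):
        a=np.radians(y0+dy*i/n); c,q=np.cos(a),np.sin(a)
        out.append([np.round([d[0]*c+d[1]*q,d[0]*q-d[1]*c,-d[2]],4).tolist(),[0,0,round(float(-np.radians(dy/n)),3)],0])
    return out
def st():
    s=r.sense(); print(round(s["time"],2),s["tool_pos"].round(1),s["tcp_rot"].round(1),"F",s["ft_force"].round(1),"gap",round(s["finger_gap"],1),"j",s["joint_pos"].round(0))
E
cat > m2.py <<'E'
from h import *
for n,w in(("top",(253,205)),("scene",(344,183))):
    im=cv2.imread(f"pics/{n}0.png")[:,:,::-1].copy(); g=im.min(2)
    sub=np.zeros(g.shape,np.uint8); sub[w[1]-27:w[1]+27,w[0]-27:w[0]+27]=1
    bg=np.median(g[w[1]-27:w[1]+27,w[0]-27:w[0]-22]); T=(bg+np.percentile(g[sub>0],90))/2
    lt=((g>T)*sub).astype(np.uint8); hn=cv2.convexHull(big(lt,w))
    P=np.array([onz(n,p[0],12)[:2] for p in hn],np.float32); (c,s,a)=cv2.minAreaRect(P); print(n,bg,T,"plate",np.round(c,1),np.round(s,1),round(a,1))
    q=cv2.approxPolyDP(hn,5,True)[:,0]; print(q.tolist(),[onz(n,p,12)[:2].round(0).tolist() for p in q])
    # pocket floor (light blob inside mouth): dark ring inner
for z,p in((115,(345,211)),):print("flask",onz("top",p,z))
E
python3 m2.py; python3 -c "
from h import *
for k in rows(470,60,260,120,11): print(k)"
```

```text
top 122.0 138.5 plate [494.7 169.4] [53.3 54.7] 10.7
[[260, 194], [263, 212], [245, 215], [242, 198]] [[525.0, 150.0], [474.0, 140.0], [466.0, 189.0], [513.0, 199.0]]
scene 117.0 129.25 plate [495.7 165.5] [106.9 109.2] 11.2
[[367, 182], [348, 202], [323, 188], [326, 181]] [[538.0, 228.0], [557.0, 126.0], [464.0, 106.0], [448.0, 133.0]]
flask [465.02559762 -77.968767   115.        ]
[[-0.0385, -0.0352, -0.0027], [0, 0, 0.064], 0]
[[-0.0407, -0.0326, -0.0027], [0, 0, 0.064], 0]
[[-0.0427, -0.0299, -0.0027], [0, 0, 0.064], 0]
[[-0.0446, -0.0271, -0.0027], [0, 0, 0.064], 0]
[[-0.0462, -0.0242, -0.0027], [0, 0, 0.064], 0]
[[-0.0477, -0.0212, -0.0027], [0, 0, 0.064], 0]
[[-0.0489, -0.0181, -0.0027], [0, 0, 0.064], 0]
[[-0.05, -0.0149, -0.0027], [0, 0, 0.064], 0]
[[-0.0509, -0.0116, -0.0027], [0, 0, 0.064], 0]
[[-0.0515, -0.0083, -0.0027], [0, 0, 0.064], 0]
[[-0.0519, -0.005, -0.0027], [0, 0, 0.064], 0]
```

play_rows --deltas '[[[-0.039,-0.035,-0.003],[0,0,0.064],0],[[-0.041,-0.033,-0.003],[0,0,0.064],0],[[-0.043,-0.03,-0.003],[0,0,0.064],0],[[-0.045,-0.027,-0.003],[0,0,0.064],0],[[-0.046,-0.024,-0.003],[0,0,0.064],0],[[-0.048,-0.021,-0.003],[0,0,0.064],0],[[-0.049,-0.018,-0.003],[0,0,0.064],0],[[-0.05,-0.015,-0.003],[0,0,0.064],0]]' --force 80

```text
time: 1.1
tool_pos: [398.2, 186.8, 251.2]
tcp_rot: [-179.6, 0.1, 130.8]
ft_force: [1.4, 0.2, 0.0]
finger_gap: 85.2
```

```bash
python3 -c "
from h import *
st()
for k in rows(457,-316.5,190,92.4,8): print(k)"
```

```text
1.1 [398.2 186.8 251.2] [-1.796e+02  1.000e-01  1.308e+02] F [1.4 0.2 0. ] gap 85.2 j [ 19. -18. 107.  -0.  91. -22.]
[[-0.0524, -0.0355, 0.0077], [0, 0, 0.084], 0]
[[-0.0552, -0.031, 0.0077], [0, 0, 0.084], 0]
[[-0.0576, -0.0263, 0.0077], [0, 0, 0.084], 0]
[[-0.0596, -0.0214, 0.0077], [0, 0, 0.084], 0]
[[-0.0612, -0.0163, 0.0077], [0, 0, 0.084], 0]
[[-0.0624, -0.0111, 0.0077], [0, 0, 0.084], 0]
[[-0.0631, -0.0059, 0.0077], [0, 0, 0.084], 0]
[[-0.0633, -0.0006, 0.0077], [0, 0, 0.084], 0]
```

play_rows --deltas '[[[-0.05,-0.034,0.007],[0,0,0.084],0],[[-0.052,-0.03,0.007],[0,0,0.084],0],[[-0.055,-0.025,0.007],[0,0,0.084],0],[[-0.057,-0.02,0.007],[0,0,0.084],0],[[-0.058,-0.016,0.007],[0,0,0.084],0],[[-0.059,-0.011,0.007],[0,0,0.084],0],[[-0.06,-0.006,0.007],[0,0,0.084],0],[[-0.06,0,0.007],[0,0,0.084],0]]'

```text
time: 2.1
tool_pos: [447.0, -307.3, 195.8]
tcp_rot: [-179.9, 0.3, 91.0]
ft_force: [0.9, 0.6, 0.7]
finger_gap: 85.9
```

```bash
python3 -c "
from h import *
st()
for k in rows(457,-316.5,140,92.4,3): print(k)"
```

```text
2.1 [ 447.  -307.3  195.8] [-179.9    0.3   91. ] F [0.9 0.6 0.7] gap 85.9 j [-40.  -0.  97.  -0.  83. -41.]
[[-0.0031, 0.0033, 0.0186], [0, 0, -0.008], 0]
[[-0.0031, 0.0032, 0.0186], [0, 0, -0.008], 0]
[[-0.0032, 0.0032, 0.0186], [0, 0, -0.008], 0]
```

play_rows --deltas '[[[-0.005,0.005,0.02],[0,0,0],0],[[-0.004,0.005,0.02],[0,0,0],0],[[0,0,0.02],[0,0,0],0],[[0,0,0.02],[0,0,0],0],[[0,0,0.015],[0,0,0],0]]'

```text
time: 2.72
tool_pos: [455.1, -322.0, 95.6]
tcp_rot: [-179.7, 0.2, 90.5]
ft_force: [-0.4, 0.4, -0.2]
finger_gap: 85.5
```

```bash
python3 -c "
from h import *
st()
cs=[]
for n,X in(('scene',(457,-316,118)),('top',(457,-316,118))):
    im=eyes.snapshot(n); u=proj(n,X).astype(int); print(n,u)
    cs.append(cv2.resize(im[u[1]-30:u[1]+30,u[0]-35:u[0]+35],(400,300),interpolation=cv2.INTER_CUBIC))
cv2.imwrite('pics/g1.png',np.hstack(cs)[:,:,::-1])
for k in rows(457,-316.5,90,92.4,1): print(k)"
```

```text
2.73 [ 455.1 -322.    95.6] [-179.7    0.2   90.5] F [-0.4  0.4 -0.2] gap 85.5 j [-40.   7. 100.  -0.  73. -41.]
scene [193 243]
top [439 214]
[[0.0047, 0.0028, 0.0046], [0, 0, -0.033], 0]
```

View pics/g1.png

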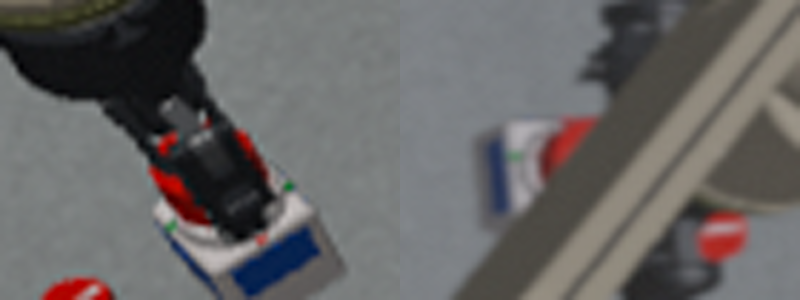

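The crop shows the fingers either side of the cap (scene cap at about (193,243)), with nothing else between them. I'll do the small correction, then close.

play_rows --deltas '[[[0.005,0.002,0.005],[0,0,-0.02],0],[[0,0,0],[0,0,0],0.4],[[0,0,0],[0,0,0],0.7],[[0,0,0],[0,0,0],1],[[0,0,0],[0,0,0],1]]' --force 80

```text
time: 3.45
tool_pos: [457.6, -316.7, 92.0]
tcp_rot: [-179.8, 0.3, 91.7]
ft_force: [1.0, 0.6, -2.8]
finger_gap: 41.7
```

play_rows --deltas '[[[0,0,0],[0,0,0],1],[[0,0,-0.01],[0,0,0],1],[[0,0,-0.01],[0,0,0],1],[[0,0,-0.015],[0,0,0],1]]'

```text
time: 3.95
tool_pos: [456.4, -315.5, 127.0]
tcp_rot: [-179.6, 0.1, 91.7]
ft_force: [0.1, -0.0, -4.5]
finger_gap: 41.9
```

```bash
python3 -c "
from h import *
st()
im=eyes.snapshot('scene'); u=proj('scene',(457,-316,110)).astype(int); print(u)
cv2.imwrite('pics/g2.png',cv2.resize(im[u[1]-40:u[1]+40,u[0]-50:u[0]+50],(600,480),interpolation=cv2.INTER_CUBIC)[:,:,::-1])"
```

```text
3.95 [ 456.4 -315.5  127. ] [-1.796e+02  1.000e-01  9.170e+01] F [ 0.1 -0.  -4.5] gap 41.9 j [-40.   5.  99.  -0.  76. -41.]
[193 245]
```

View pics/g2.png

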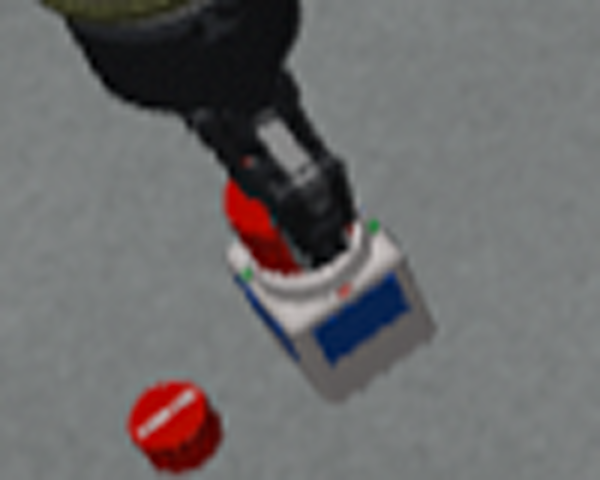

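Bottle lifts upright by its locked cap (4.5 N weight). Next: carry it over at height.

```bash
python3 -c "
from h import *
s=r.sense(); s=dict(s); s['tool_pos']=s['tool_pos']+[0,0,113]
for k in rows(495,167,240,100.3,11,s): print(k)"
```

```text
[[0.0438, 0.0047, 0.0003], [0, 0, -0.014], 0]
[[0.0438, 0.0053, 0.0003], [0, 0, -0.014], 0]
[[0.0437, 0.0059, 0.0003], [0, 0, -0.014], 0]
[[0.0436, 0.0065, 0.0003], [0, 0, -0.014], 0]
[[0.0435, 0.0071, 0.0003], [0, 0, -0.014], 0]
[[0.0434, 0.0077, 0.0003], [0, 0, -0.014], 0]
[[0.0433, 0.0083, 0.0003], [0, 0, -0.014], 0]
[[0.0432, 0.0089, 0.0003], [0, 0, -0.014], 0]
[[0.0431, 0.0094, 0.0003], [0, 0, -0.014], 0]
[[0.0429, 0.01, 0.0003], [0, 0, -0.014], 0]
[[0.0428, 0.0106, 0.0003], [0, 0, -0.014], 0]
```

play_rows --deltas '[[[0,0,-0.035],[0,0,0],1],[[0,0,-0.04],[0,0,0],1],[[0,0,-0.038],[0,0,0],1]]'

```text
time: 4.38
tool_pos: [456.8, -314.8, 244.5]
tcp_rot: [-179.6, 0.1, 91.7]
ft_force: [0.3, -1.3, -3.4]
finger_gap: 42.0
```

play_rows --deltas '[[[0.02,0.003,0],[0,0,-0.014],1],[[0.04,0.005,0],[0,0,-0.014],1],[[0.044,0.006,0],[0,0,-0.014],1],[[0.044,0.006,0],[0,0,-0.014],1],[[0.044,0.007,0],[0,0,-0.014],1],[[0.044,0.007,0],[0,0,-0.014],1],[[0.044,0.008,0],[0,0,-0.014],1],[[0.044,0.008,0],[0,0,-0.014],1]]'

```text
time: 5.38
tool_pos: [475.8, 25.6, 237.8]
tcp_rot: [-179.4, -0.0, 98.4]
ft_force: [1.6, 0.0, -3.2]
finger_gap: 41.4
```

```bash
python3 -c "
from h import *
st()
for k in rows(495,167,235,100.3,5): print(k)"
```

```text
5.38 [475.8  25.6 237.8] [-179.4   -0.    98.4] F [ 1.6  0.  -3.2] gap 41.4 j [ -3. -12. 103.  -0.  89. -11.]
[[0.0274, 0.0079, 0.0006], [0, 0, -0.007], 0]
[[0.0274, 0.0081, 0.0006], [0, 0, -0.007], 0]
[[0.0273, 0.0083, 0.0006], [0, 0, -0.007], 0]
[[0.0273, 0.0085, 0.0006], [0, 0, -0.007], 0]
[[0.0272, 0.0087, 0.0006], [0, 0, -0.007], 0]
```

play_rows --deltas '[[[0.04,0.011,0],[0,0,-0.009],1],[[0.04,0.012,0],[0,0,-0.009],1],[[0.03,0.009,0.005],[0,0,-0.009],1],[[0.018,0.006,0.02],[0,0,-0.007],1],[[0,0,0.02],[0,0,0],1],[[0,0,0.015],[0,0,0],1],[[0,0,0.005],[0,0,0],1]]'

```text
time: 6.25
tool_pos: [482.5, 170.7, 160.8]
tcp_rot: [-178.8, -0.2, 101.1]
ft_force: [-0.5, 0.0, -3.8]
finger_gap: 41.4
```

```bash
python3 -c "
from h import *
st()
cs=[]
for n in('scene','top'):
    im=eyes.snapshot(n); cv2.imwrite(f'pics/{n}3.png',im[:,:,::-1]); u=proj(n,(495,167,60)).astype(int); print(n,u)
    cs.append(cv2.resize(im[u[1]-40:u[1]+40,u[0]-32:u[0]+32],(400,500),interpolation=cv2.INTER_CUBIC))
cv2.imwrite('pics/g3.png',np.hstack(cs)[:,:,::-1])
for k in rows(495,167,160,100.3,1): print(k)"
```

```text
6.25 [482.5 170.7 160.8] [-178.8   -0.2  101.1] F [-0.5  0.  -3.8] gap 41.4 j [ 14.  -2. 103.   0.  81.   2.]
scene [344 173]
top [251 201]
[[-0.0057, 0.011, 0.0017], [0, 0, 0.013], 0]
```

View pics/g3.png

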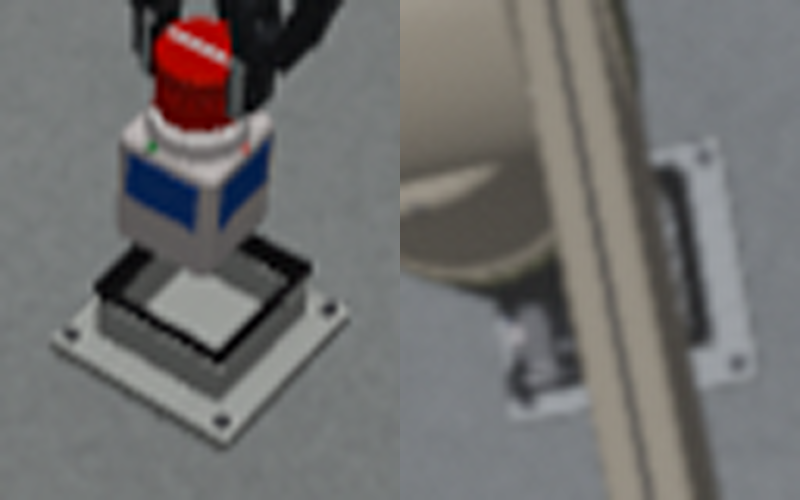

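Scene crop: the bottle hangs upright above the nest's mouth. Bottle underside corners are at about (117,230), (203,270), (270,212) and mouth front corners at (97,290), (219,357), (310,268). I'll cast these to their planes for the offset.

```bash
python3 -c "
from h import *
im=cv2.imread('pics/scene3.png')[:,:,::-1]
f=lambda u,v:(312+u/6.25-.4,133+v/6.25-.4)
def quad(P):
    a,b,c=P; print(np.round(P,1).tolist(),'len',np.linalg.norm(a-b).round(1),np.linalg.norm(c-b).round(1),'yaw mod90',[(np.degrees(np.arctan2(*(d)[::-1]))%90).round(1) for d in(a-b,c-b)],'ctr',((a+c)/2).round(1))
z=r.sense()['tool_pos'][2]-92
quad([onz('scene',f(*p),z)[:2] for p in((117,230),(203,270),(270,212))])
quad([onz('scene',f(*p),49)[:2] for p in((97,290),(219,357),(310,268))])
quad([onz('scene',f(*p),12)[:2] for p in((52,343),(222,446),(350,318))])
# cap bar yaw
g=im[...,1].astype(float); s=np.zeros(g.shape,bool); s[135:148,336:352]=1
h=hsv(im); 
x0,y0=[int(v) for v in f(160,20)]; x1,y1=[int(v) for v in f(235,65)]
W=np.clip(g-70,0,None)[y0:y1,x0:x1]; R=red(im)[y0:y1,x0:x1]; R=cv2.morphologyEx(R.astype(np.uint8),cv2.MORPH_CLOSE,np.ones((5,5)))
ys,xs=np.nonzero((W>30)&(R>0)); P=np.array([onz('scene',(x+x0,y+y0),z+118)[:2] for x,y in zip(xs,ys)])
e,v=np.linalg.eigh(np.cov(P.T,aweights=W[ys,xs])); print('bar',len(xs),np.average(P,axis=0,weights=W[ys,xs]).round(1),np.degrees(np.arctan2(v[1,1],v[0,1])).round(1),np.sqrt(e).round(1))
"
```

```text
[[459.7, 139.9], [507.4, 153.2], [500.8, 204.8]] len 49.5 52.0 yaw mod90 [np.float64(15.6), np.float64(7.2)] ctr [480.3 172.4]
[[468.9, 118.6], [540.6, 133.7], [528.1, 207.7]] len 73.3 75.1 yaw mod90 [np.float64(11.9), np.float64(9.6)] ctr [498.5 163.1]
[[455.7, 99.9], [561.1, 118.5], [543.6, 224.7]] len 107.0 107.7 yaw mod90 [np.float64(10.0), np.float64(9.3)] ctr [499.6 162.3]
bar 21 [479.8 169.4] 176.4 [ 4.5 10. ]
```

play_rows --deltas '[[[-0.004,0.007,0],[-0.011,0,0.01],1],[[-0.003,0.005,0],[-0.01,0,0.01],1],[[0,0,0],[0,0,0],1]]'

```text
time: 6.72
tool_pos: [499.0, 165.1, 164.0]
tcp_rot: [179.7, -0.2, 99.7]
ft_force: [-0.2, 0.2, -3.5]
finger_gap: 42.0
```

```bash
python3 -c "
from h import *
st()
for k in rows(495,166.4,152,100,1): print(k)"
```

```text
6.72 [499.  165.1 164. ] [179.7  -0.2  99.7] F [-0.2  0.2 -3.5] gap 42.0 j [ 13.  -2. 102.   0.  79.   3.]
[[0.002, -0.0037, 0.012], [0, 0, -0.005], 0]
```

play_rows --deltas '[[[0.001,-0.003,0.008],[0.004,0,0],1],[[0,0,0.006],[0,0,0],1],[[0,0,0],[0,0,0],1]]'

```text
time: 7.1
tool_pos: [495.6, 165.6, 149.0]
tcp_rot: [179.9, -0.2, 99.7]
ft_force: [0.2, -0.3, -4.1]
finger_gap: 42.0
```

```bash
python3 -c "
from h import *
st()
im=eyes.snapshot('scene'); cv2.imwrite('pics/scene4.png',im[:,:,::-1])
cv2.imwrite('pics/g4.png',cv2.resize(im[130:210,304:384],(600,600),interpolation=cv2.INTER_CUBIC)[:,:,::-1])
for k in rows(495,166.4,140,100,1): print(k)"
```

```text
7.1 [495.6 165.6 149. ] [179.9  -0.2  99.7] F [ 0.2 -0.3 -4.1] gap 42.0 j [ 13.  -2. 103.   0.  78.   3.]
[[0.0009, -0.0005, 0.0093], [0, 0, -0.005], 0]
```

View pics/g4.png

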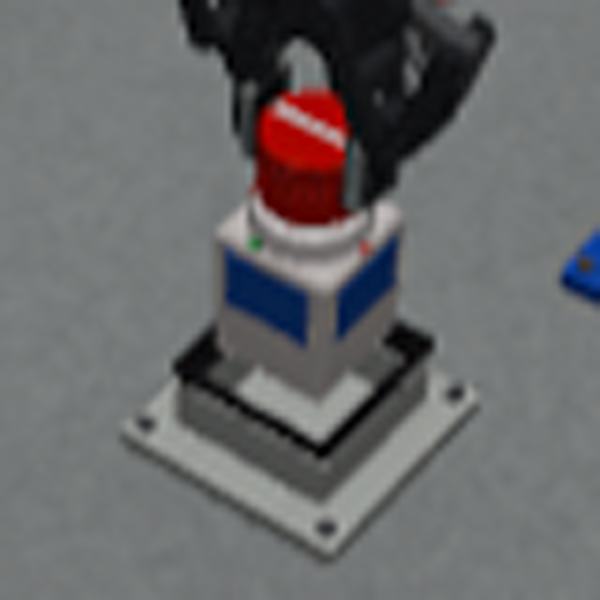

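Bottle (underside ~57 mm up) sits over the mouth. Its front corner is at about (318,400) and the mouth's front outer corner at (322,455). Quick check of those two against the model sizes.

```bash
python3 -c "
from h import *
f=lambda u,v:(304+(u+.5)/7.5-.5,130+(v+.5)/7.5-.5)
a=np.radians(10.7); R=np.array([[np.cos(a),-np.sin(a)],[np.sin(a),np.cos(a)]])
z=r.sense()['tool_pos'][2]-92
def c(p,zz,hw,sg): print(p,(onz('scene',f(*p),zz)[:2]-R@(np.array(sg)*hw)).round(1))
print('bottle');c((318,400),z,28,(1,-1));c((219,350),z,28,(-1,-1));c((218,228),z+70,28,(-1,-1));c((403,212),z+70,28,(1,1));c((318,288),z+70,28,(1,-1))
print('nest');c((322,455),49,38.5,(1,-1));c((175,372),49,38.5,(-1,-1));c((435,345),49,38.5,(1,1));c((330,560),12,55,(1,-1));c((122,433),12,55,(-1,-1));c((480,403),12,55,(1,1))
"
```

```text
bottle
(318, 400) [491.7 168. ]
(219, 350) [499.8 166.9]
(218, 228) [499.1 165.9]
(403, 212) [496.  160.6]
(318, 288) [493.6 162.4]
nest
(322, 455) [496.9 162.6]
(175, 372) [499.7 162.6]
(435, 345) [498.5 163.3]
(330, 560) [498.5 162.6]
(122, 433) [498.7 164.5]
(480, 403) [499.2 160.9]
```

play_rows --deltas '[[[-0.001,0.001,0.008],[0,0,-0.005],1],[[0,0,0.008],[0,0,0],1],[[0,0,0.006],[0,0,0],1],[[0,0,0.004],[0,0,0],1]]'

```text
time: 7.65
tool_pos: [497.0, 165.0, 121.7]
tcp_rot: [179.9, -0.2, 100.0]
ft_force: [-0.3, 1.1, -3.9]
finger_gap: 41.7
```

Base is at ~30 mm, inside the mouth, with no contact force. Continuing down.

play_rows --deltas '[[[0,0,0.006],[0,0,0],1],[[0,0,0.005],[0,0,0],1],[[0,0,0.003],[0,0,0],1]]'

```text
time: 8.02
tool_pos: [497.0, 165.1, 106.6]
tcp_rot: [179.9, -0.2, 100.0]
ft_force: [-0.8, 0.6, -4.5]
finger_gap: 41.6
```

play_rows --deltas '[[[0,0,0.002],[0,0,0],1],[[0,0,0.001],[0,0,0],1],[[0,0,0],[0,0,0],1]]'

```text
time: 8.4
tool_pos: [497.2, 165.4, 104.1]
tcp_rot: [179.9, -0.2, 100.0]
ft_force: [-1.7, 0.0, -3.7]
finger_gap: 41.3
```

play_rows --deltas '[[[0,0,0.001],[0,0,0],1],[[0,0,0.001],[0,0,0],1],[[0,0,0],[0,0,0],1]]'

```text
time: 8.78
tool_pos: [497.8, 165.9, 104.0]
tcp_rot: [179.8, -0.3, 100.1]
ft_force: [-2.6, 0.4, -2.3]
finger_gap: 42.0
```

play_rows --deltas '[[[0,0,0.002],[0,0,0],1],[[0,0,0.002],[0,0,0],1],[[0,0,0.001],[0,0,0],1]]'

```text
time: 9.15
tool_pos: [499.1, 166.2, 102.1]
tcp_rot: [179.6, -0.3, 100.1]
ft_force: [-7.8, -1.2, 9.3]
finger_gap: 41.6
```

play_rows --deltas '[[[0,-0.002,0],[0.004,-0.004,0],1],[[0,0,0],[0,0,0],1]]'

```text
time: 9.4
tool_pos: [498.6, 166.1, 103.9]
tcp_rot: [179.6, -0.0, 100.1]
ft_force: [-2.8, -0.2, 0.1]
finger_gap: 41.9
```

```bash
python3 -c "
from h import *
st()
im=eyes.snapshot('scene'); cv2.imwrite('pics/scene5.png',im[:,:,::-1])
cv2.imwrite('pics/g5.png',cv2.resize(im[130:210,304:384],(600,600),interpolation=cv2.INTER_CUBIC)[:,:,::-1])"
```

```text
9.4 [498.6 166.1 103.9] [179.6  -0.  100.1] F [-2.8 -0.2  0.1] gap 41.9 j [ 13.   1. 105.  -0.  73.   3.]
```

View pics/g5.png

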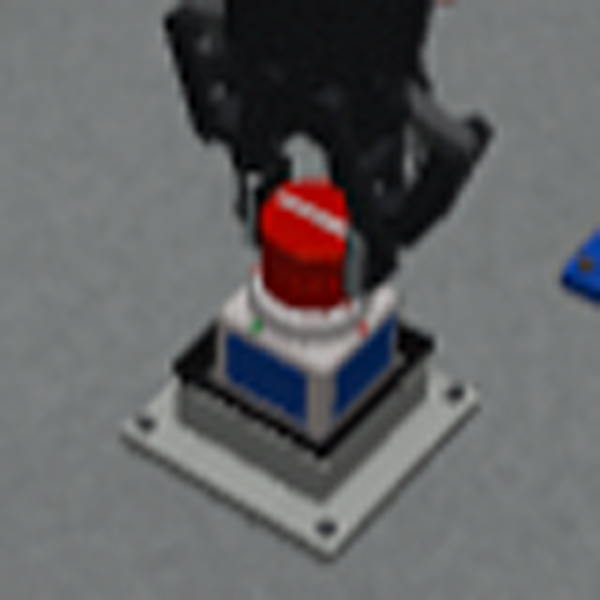

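Bottle sits down in the nest (bottle top corners ~(220,300)/(398,292), blue panels half-hidden by the walls), cap bar still locked. Now press.

play_rows --deltas '[[[0,-0.001,0.003],[0.002,0,0],1],[[0,-0.001,0.003],[0.002,0,0],1],[[0,-0.001,0.003],[0,0,0],1],[[0,-0.001,0.003],[0,0,0],1]]' --force 110

```text
time: 9.95
tool_pos: [498.6, 166.1, 97.4]
tcp_rot: [179.4, -0.0, 100.1]
ft_force: [-10.1, -0.5, 23.9]
finger_gap: 41.3
```

play_rows --deltas '[[[0,-0.002,0.002],[0.004,0,-0.16],1],[[0.0005,-0.0015,0.002],[0.002,0,-0.16],1],[[0.0007,-0.0013,0.002],[0,0,-0.16],1],[[0.001,-0.0012,0.002],[0,0,-0.16],1]]'

```text
time: 10.45
tool_pos: [497.7, 167.1, 97.4]
tcp_rot: [179.2, 0.6, 137.8]
ft_force: [-6.4, -1.8, 14.0]
finger_gap: 41.1
```

play_rows --deltas '[[[0.001,-0.001,0.0025],[0.002,0.002,-0.16],1],[[0.001,-0.001,0.0025],[0.002,0.002,-0.16],1],[[0.001,-0.0005,0.0025],[0,0,-0.16],1],[[0.001,0,0.002],[0,0,-0.16],1]]'

```text
time: 10.95
tool_pos: [499.1, 167.5, 97.6]
tcp_rot: [179.6, 1.4, 175.7]
ft_force: [-6.5, -1.0, 15.1]
finger_gap: 41.2
```

```bash
python3 -c "
from h import *
st(); print(r.sense()['wrist_torque'])
im=eyes.snapshot('scene'); cv2.imwrite('pics/scene6.png',im[:,:,::-1])
cv2.imwrite('pics/g6.png',cv2.resize(im[130:210,304:384],(600,600),interpolation=cv2.INTER_CUBIC)[:,:,::-1])"
```

```text
10.95 [499.1 167.5  97.6] [179.6   1.4 175.7] F [-6.5 -1.  15.1] gap 41.2 j [ 13.   1. 107.  -0.  71. -73.]
[-0.22912845  1.26645391 -0.13709988]
```

View pics/g6.png

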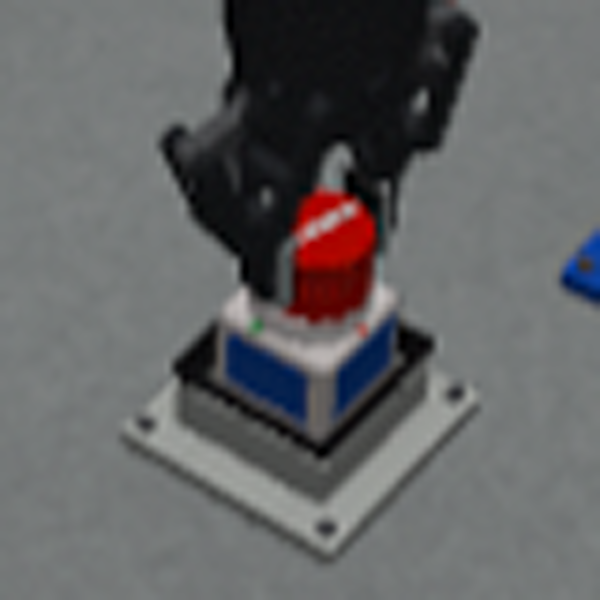

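Cap bar has turned about 75° with the gripper; the bottle's marks haven't moved. Now relax sideways and tilt errors and lift.

play_rows --deltas '[[[0.001,0,0],[0,0.012,0],1],[[0,0,-0.003],[0,0.01,0],1],[[0,0,-0.005],[0,0,0],1],[[0,0,-0.006],[0,0,0],1]]'

```text
time: 11.5
tool_pos: [499.3, 167.2, 113.9]
tcp_rot: [179.6, 0.3, 176.2]
ft_force: [0.3, -0.4, -0.9]
finger_gap: 41.3
```

play_rows --deltas '[[[0,0,-0.008],[0,0,0],1],[[0,0,-0.01],[0,0,0],1],[[0,0,-0.015],[0,0,0],1],[[0,0,-0.012],[0,0,0],1],[[0,0,-0.005],[0,0,0],1],[[0,0,0],[0,0,0],1],[[0,0,0],[0,0,0],1]]'

```text
time: 12.38
tool_pos: [500.1, 167.0, 168.5]
tcp_rot: [179.6, 0.5, 176.2]
ft_force: [0.9, 0.7, 0.2]
finger_gap: 41.1
```

```bash
python3 -c "
from h import *
st(); print(r.sense()['qd'].round(2))
im=eyes.snapshot('scene')
cv2.imwrite('pics/g7.png',cv2.resize(im[110:210,294:394],(600,600),interpolation=cv2.INTER_CUBIC)[:,:,::-1])"
```

```text
12.38 [500.1 167.  168.5] [179.6   0.5 176.2] F [0.9 0.7 0.2] gap 41.1 j [ 13.  -2. 102.   0.  80. -74.]
[ 0.04 -0.04  0.01  0.01  0.12 -0.02]
```

View pics/g7.png

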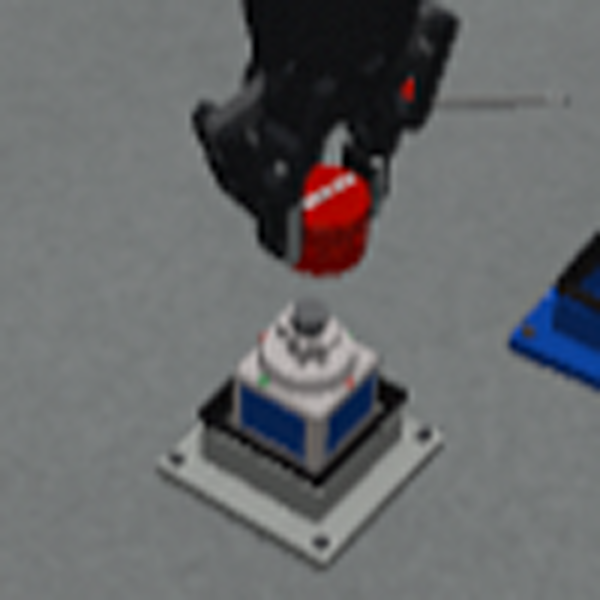

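The cap is held clear above the open bottle, which stands in the nest, and everything is still. Handing in.

```bash
python3 -c "
from bench import r
print(r.hand_in())"
```

```text
the job is handed in; nothing more can be done
None
```

The job is handed in, with the cap free and held in the gripper about 64 mm above its locked height; `hand_in` gave no verdict. I carried the bottle to the nest by its locked cap, seated it, pressed the cap about 6.6 mm down, turned it 75.6° counter-clockwise and lifted it straight up.

**Last checks, at 12.4 s:**
- **Bottle:** the final picture shows it open, upright and down in the nest. It touched the floor at TCP z ≈ 104 mm, which matches an underside height of 12 mm.
- **Cap:** it is still in the fingers (gap 41 mm), the tool is tilted about 0.6° and the joints are almost at rest. There is no contact force beyond noise.
- **Bystanders:** I did not measure them again at the end. The arm passed well above the flask, and no contact showed in the force readings after each move.

**What disagreed or stayed unconfirmed:**
- The position estimates for the nest differed by 3–6 mm between views. The mouth's lead-in absorbed that.
- Side forces reached about 10 N while pressing, so the bottle may rest against one pocket wall, within its 2 mm of play.
- The gripper reads a 41–42 mm gap on the 44 mm cap throughout.

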